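Slide the gift cards between the boxes onto the mat

ROBOT

A 7-joint arm with a two-finger parallel gripper is mounted at the origin on a cart in front of the work surface, level with it; the furniture and walls round the work are solid. World frame = base frame: x ahead of the robot, y to its left, z up, the work surface at z = 0. Lengths are in m, angles in rad, forces in N, time in s.
With the tool pointing down it reaches from about 0.425 to 0.925 m from the base axis. Payload 6.8 kg.
Tool frame: the origin (TCP) lies on the centre line of the jaws, within the pads' length; the fingertips stand bot.tip_reach ahead of it and the grasp point (between the pads) lies 3 mm ahead of it (bot.tip_reach is the distance from the TCP to the fingertips, in m); z points along the fingers, y is the line along which they close (so a half turn about z gives the same grasp; the last joint's range is limited). The gripper opens to 85 mm and grips with 20 to 120 N. Pads are 22 mm wide; open, the fingers measure 114 mm over their backs; the gripper's body (76 mm by 85 mm) begins 54 mm behind the grasp point. The pads swing forward as they close: fully open they stand 13 mm farther back than shut.
Start: joints at [-1.348, 0.477, 0.022, 1.555, -0.011, 1.109, -0.083], TCP at [0.219, 0.638, 0.253] pointing down, gripper open.
Joint ranges: [-2.96, 2.96], [-0.34, 2.1], [-1.41, 1.46], [0.24, 2.44], [-1.37, 4.51], [0.17, 1.92], [-2.96, 2.96]. Speed limits (rad/s): [2.39, 2.39, 3.14, 3.14, 3.14, 3.14, 3.14].

INTERFACE

Orientations are given as a unit quaternion [w, x, y, z].
In Python, from station import bot gives the robot as it stands.
- The arm moves only by the tool jog_arm, never from a script. Its argument "deltas" is a list of rows, each a list of 7 numbers: the shift along the world's x, y, z in m, then the turn, a rotation vector about the world's x, y, z in rad, then the opening, from 0 (shut) to 1 (fully open). In form: [[x, y, z, rx, ry, rz, grip], ...]. A call has 1 to 10 rows; each row shifts and turns the commanded pose from where the row before left it; what a row does not reach is not made up. A row lasts 1/10 s, in which the tool goes at most 50 mm and 8.59 degrees, less where a joint would pass 70% of its speed; a pose out of reach is approached as far as the arm can. A call with a gripper value outside its range is refused whole. The fingers move at their own pace and stop on an object; "newtons" is the grip in N (left out, the last holds). Time passes only in rows, so rows that do not move let the fingers close. It gives the time, the measured TCP pose, the force, the opening and the grip force at its end, in the units of the state.
- bot.get_obs(): the state, without advancing time (a new reading comes with each control period).
- bot.read_camera(name): name is "scene" or "top" or "wrist"; returns a dict with "img" (400x640x3 uint8, red, green, blue), "K" (3x3 intrinsics, pixels), "dist_coeffs" ([k1, k2, p1, p2, k3] as OpenCV has them; the pictures are not rectified), "eye" and "attitude" of the camera in the world. Camera axes: x right, y down, z forward; pixel columns grow to the right and rows downward; lengths in m; the calibration is good to about 2 mm. A picture is of the moment at which its call begins. There is no depth.
- bot.hand_in(): hands the job in; it is judged then, once.
The state is a dict: "t": time; "q": joint angles; "joint_vel": joint speeds; "joint_torque": joint torques, N m; "eef_pos": TCP position; "tool_rot": TCP orientation; "contact_force": force on the tool from outside, world axes, zero at the start; "torque": the same for the moment, N m; "gripper_width": opening from 0.0 (shut) to 1.0 (fully open); "grasp_force": force on a finger pad.
Only numpy, scipy, OpenCV 4.12 (cv2) and the standard library are available. Lean on these libraries where they do the work, as an engineer would, in place of code of your own. Each camera call takes 0.05 s, during which the arm holds its last target. There are 200 camera calls.

TASK

Push the banded stack of gift cards along the table, lengthways, through the narrow gap between the two white gift boxes until it lies wholly on the cork mat on the other side. Only push against its edges with your fingertips: do not pinch it, press on it from above or lift it, and leave the two candle tins and the ribbon spool where they stand.

Things in the scene. Friction and masses are not known exactly. Their poses are not given: they have to be found in the camera images.
- card_stack: loose flat block of small gift cards with a thin red band, 63 x 85 mm and 19 mm high, about 0.1 kg (60 x 84 x 18 mm as it meets other things); slides on the table, stays flat. Origin: centre of the underside; x is across its 63 mm width, y along its 85 mm length (it starts on the side of the boxes away from the mat, roughly lengthways to the gap, but off its line and turned by up to 0.3 rad), z up
- lane: frame of the gap, fixed: origin on the table top in the middle of the gap between the two white boxes; y points along the gap towards the cork mat (the way the stack must go), x across it, towards the far box; z up. The straight walls of the gap run along y from -0.048 to +0.048 m, at x about +0.034..0.036 and -0.034..-0.036 m, so the gap is 68 to 72 mm wide, 97 mm long and 49 mm high, open above
- mat (a point): centre of the cork mat, at y = +0.125 m in the frame of lane; the mat is a paper-thin sheet (no step to climb), 94 mm across the lane by 128 mm along it
- far_box: white gift box, 70 mm (x) x 97 mm (y, along the gap) x 49 mm high, fixed to the table; origin at the centre of the underside; its -x face is one wall of the gap
- near_box: white gift box like the other, 70 x 97 x 49 mm, fixed to the table; origin at the centre of the underside; its +x face is the other wall of the gap
- candle_brown: loose round white candle tin with a brown lid, 65 mm across, 35 mm high, origin at the centre of the underside; to be left alone
- candle_teal: loose round white candle tin with a teal lid, 65 mm across, 35 mm high, origin at the centre of the underside; to be left alone
- spool: loose spool of red ribbon lying flat, 68 mm across, 15 mm high, origin at the centre of the underside; to be left alone

How it is judged:
On the way:
1. the stack lies flat on the table in the gap between the two boxes (y of card_stack in the frame of lane between -0.04 and 0.04 m and x of card_stack in the frame of lane between -0.012 and 0.012 m and height (world z) of card_stack below 0.006 m and angle between card_stack's own z axis and vertical below 0.1 rad), for 0.1 s.
At the end, for the whole second after the job is handed in: the stack lies flat and at rest on the cork mat: its centre within 25 mm of the mat's centre along the lane and 20 mm across it, its length within 0.5 rad of the lane's (y of card_stack in the frame of lane between 0.1 and 0.15 m and x of card_stack in the frame of lane between -0.02 and 0.02 m and height (world z) of card_stack below 0.006 m and angle between card_stack's own z axis and vertical below 0.1 rad and angle between the y axis of card_stack and the y axis of lane, either way round below 0.5 rad and linear speed of card_stack below 0.01 m/s); the robot touches nothing.
It fails at once if the stack is lifted or tipped (height (world z) of card_stack above 0.01 m or angle between card_stack's own z axis and vertical above 0.3 rad).
It fails at once if the stack is pinched or pressed from above (the fingers touch it while the jaws are over its middle) (contact force between the fingers and card_stack above 1 N and x of the grasp point in the frame of card_stack between -0.02 and 0.02 m and y of the grasp point in the frame of card_stack between -0.03 and 0.03 m).
It fails at once if the brown-lidded tin is moved (distance of candle_brown from where it was at the start of the episode above 0.015 m or angle between candle_brown's own z axis and vertical above 0.3 rad).
It fails at once if the teal-lidded tin is moved (distance of candle_teal from where it was at the start of the episode above 0.015 m or angle between candle_teal's own z axis and vertical above 0.3 rad).
It fails at once if the ribbon spool is moved (distance of spool from where it was at the start of the episode above 0.015 m or angle between spool's own z axis and vertical above 0.3 rad).
It also fails if it takes over 72 s, if anything falls off the work surface, if the arm or the gripper's body presses on something with over 40 N, if the wrist force passes 120 N, or if a joint passes its speed limit or range.

## Working session

There is one attempt and no reset: what is moved stays moved. The work goes in short steps, Python scripts to look and compute and a tool call to move; the robot and the scene stay as the last step left them, time stands still between calls to the robot, and variables do not carry over. Pictures are saved under pics/ and viewed, at most 10 in all, crops included, and the job is handed in when it is done.

Besides the shell and the picture viewer there is one more tool, called after "Emit:" as name(argument=value, ...), one argument or row to a line, values as JSON. jog_arm: Moves the arm, as the interface text tells. Its arguments: {"type":"object","properties":{"deltas":{"type":"array"},"newtons":{"type":"number"}},"required":["deltas"]}

```bash
mkdir -p pics
cat > h.py <<'E'
import numpy as np, cv2, pickle
from station import bot
from scipy.spatial.transform import Rotation as R
def rot(a):
    a=np.array(a,float)
    return a if a.shape==(3,3) else R.from_quat(a[[1,2,3,0]]).as_matrix()
def snap(name,fn):
    c=bot.read_camera(name); cv2.imwrite(f'pics/{fn}.png',c['img'][:,:,::-1]); pickle.dump(c,open(f'pics/{fn}.pkl','wb')); return c
def load(fn): return pickle.load(open(f'pics/{fn}.pkl','rb'))
def ray(c,uv):
    p=cv2.undistortPoints(np.array(uv,float).reshape(-1,1,2),np.array(c['K']),np.array(c['dist_coeffs'])).reshape(-1,2)
    return np.c_[p,np.ones(len(p))]@rot(c['attitude']).T
def onz(c,uv,z):
    d=ray(c,uv); e=np.array(c['eye']); return e+d*((z-e[2])/d[:,2])[:,None]
def proj(c,P):
    r=rot(c['attitude']).T; rv=cv2.Rodrigues(r)[0]
    return cv2.projectPoints(np.array(P,float).reshape(-1,1,3),rv,-r@np.array(c['eye']),np.array(c['K']),np.array(c['dist_coeffs']))[0].reshape(-1,2)
def tri(c1,u1,c2,u2):
    A=[];b=[]
    M=np.zeros((3,3));v=np.zeros(3)
    for c,u in((c1,u1),(c2,u2)):
        d=ray(c,[u])[0];d/=np.linalg.norm(d);Q=np.eye(3)-np.outer(d,d);M+=Q;v+=Q@np.array(c['eye'])
    return np.linalg.solve(M,v)
E
python3 - <<'E'
from h import *
for n in('top','scene'):
    c=snap(n,n+'0');print(n,c['eye'],c['attitude'],np.array(c['K']).tolist())
print(bot.tip_reach,bot.get_obs())
E
```

```text
top [ 0.42431723 -0.0172697   0.99138198] [-0.02762532  0.71083195 -0.702523    0.02040123] [[426.64269505361136, 0.0, 322.63493918908756], [0.0, 426.64269505361136, 197.92369063037233], [0.0, 0.0, 1.0]]
scene [0.16513876 0.52952909 0.59885551] [ 0.11472228 -0.23091534  0.88230777 -0.39376377] [[389.6971869376094, 0.0, 328.3073049092495], [0.0, 389.6971869376094, 192.1359395331568], [0.0, 0.0, 1.0]]
0.022 {'t': 0.1, 'q': array([-1.34811032,  0.47771813,  0.02234819,  1.55633493, -0.01148705,
        1.10928052, -0.08312055]), 'joint_vel': array([-0.0007131 , -0.00281467,  0.00107494, -0.00264966, -0.0007845 ,
       -0.00088926, -0.00037192]), 'joint_torque': array([ 3.83900246e-03, -5.97764182e+01,  1.61317628e+00, -2.81953597e+01,
        1.27425665e-02,  4.95242479e-03,  3.50657061e-06]), 'eef_pos': array([0.21908717, 0.63794447, 0.25243   ]), 'tool_rot': array([-6.77347690e-05,  1.64639675e-01,  9.86353449e-01, -8.03453875e-04]), 'contact_force': array([-0.0491451 , -0.73258205, -0.07588338]), 'torque': array([ 0.00348386, -0.01878374, -0.01086618]), 'grasp_force': 0.0, 'gripper_width': 0.9989263797443725}
```

View pics/top0.png

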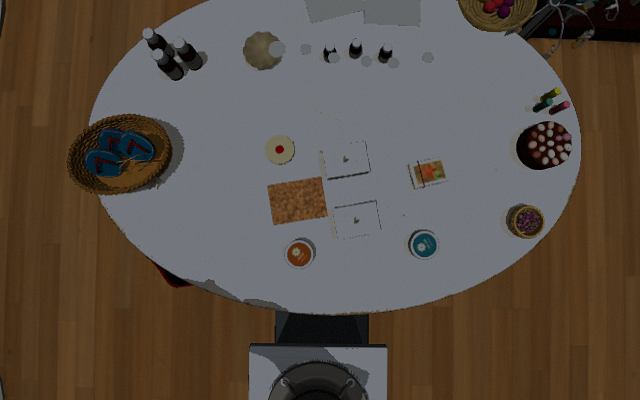

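View pics/scene0.png

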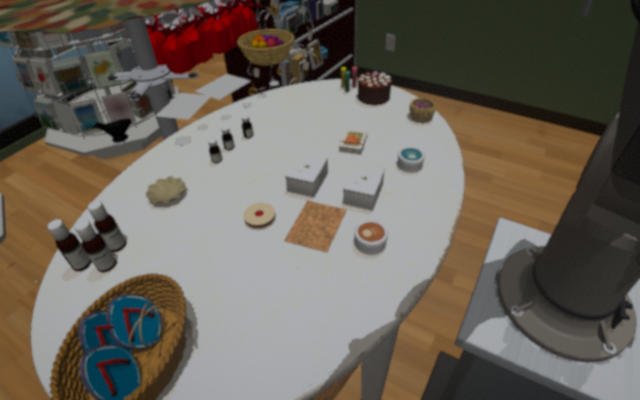

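The top view shows the stack at (428,173), boxes at (346,160) and (357,219), the mat at (297,201), tins at (299,254) and (423,244), and the spool at (280,150). The lane runs right to left in this view. I'll zoom in next.

Run:
```python
from h import *
a=cv2.imread('pics/top0.png')[125:275,255:455]; cv2.imwrite('pics/top0c.png',cv2.resize(a,None,fx=4,fy=4,interpolation=cv2.INTER_CUBIC))
b=cv2.imread('pics/scene0.png')[115:265,240:440]; cv2.imwrite('pics/scene0c.png',cv2.resize(b,None,fx=4,fy=4,interpolation=cv2.INTER_CUBIC))
```

```text
(no output)
```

View pics/top0c.png

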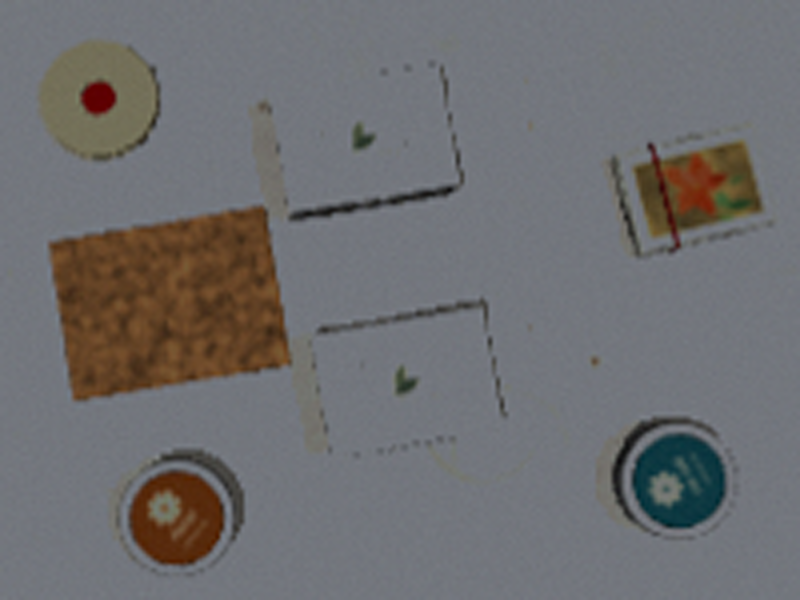

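View pics/scene0c.png

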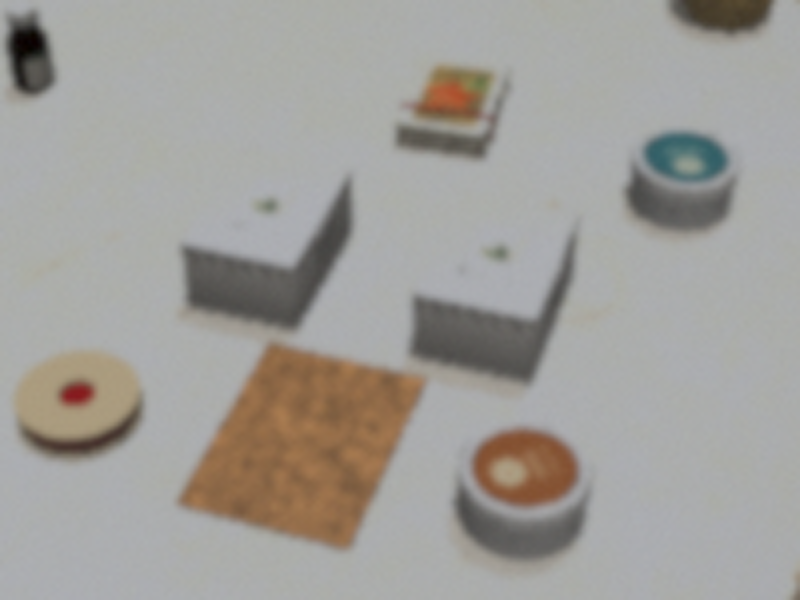

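```bash
cat > m.py <<'E'
from h import *
t=load('top0');s=load('scene0')
T=lambda L:np.array(L,float)/4-0.375+[255,125]
S=lambda L:np.array(L,float)/4-0.375+[240,115]
np.set_printoptions(precision=4,suppress=True)
m=onz(t,T([(50,243),(265,207),(290,364),(76,400)]),0); ms=onz(s,S([(350,548),(180,502),(272,344),(427,377)]),0)
E
python3 - <<'E'
from m import *
print('mat top',m,m.mean(0));print('mat scene',ms,ms.mean(0))
print('sides',np.linalg.norm(m-np.roll(m,-1,0),axis=1))
d=(m[0]-m[1]+m[3]-m[2]);a=np.arctan2(d[1],d[0]);print('lane y dir',a)
b=onz(t,T([(290,214),(462,184),(318,331),(487,303)]),0.049);print('inner edges top z.049',b)
bs=onz(s,S([(297,268),(352,175),(415,296),(578,215),(535,318)]),0.049);print('scene',bs)
for n,u,v in(('stack L corner',(640,255),(487,135)),('leaf far',(362,137),(266,205)),('leaf near',(405,381),(498,252)),('teal',(679,481),(686,158)),('brown',(176,517),(526,467)),('spool',(98,98),(77,393))):
  print(n,tri(t,T([u])[0],s,S([v])[0]))
st=onz(t,T([(613,157),(640,250),(773,222),(747,127)]),0.019);print('stack',st,st.mean(0),np.linalg.norm(st-np.roll(st,-1,0),axis=1))
pr=onz(t,T([(635,167),(653,238),(763,211),(745,142)]),0.019);print('print',pr,pr.mean(0))
st=onz(s,S([(397,127),(487,135),(508,72),(430,66)]),0.019);print('stack s',st,st.mean(0))
E
```

```text
mat top [[ 0.5197  0.1235  0.    ]
 [ 0.5422 -0.002   0.    ]
 [ 0.4506 -0.0177  0.    ]
 [ 0.4282  0.1064  0.    ]] [0.4852 0.0526 0.    ]
mat scene [[ 0.4257  0.1052  0.    ]
 [ 0.5168  0.1211  0.    ]
 [ 0.5387 -0.0022  0.    ]
 [ 0.4492 -0.0205  0.    ]] [0.4826 0.0509 0.    ]
sides [0.1275 0.0929 0.1261 0.093 ]
lane y dir 1.7488611342221776
inner edges top z.049 [[ 0.5326 -0.0167  0.049 ]
 [ 0.5504 -0.1121  0.049 ]
 [ 0.4677 -0.0329  0.049 ]
 [ 0.4843 -0.1262  0.049 ]]
scene [[ 0.5287 -0.0173  0.049 ]
 [ 0.5447 -0.1056  0.049 ]
 [ 0.4608 -0.0276  0.049 ]
 [ 0.4125 -0.1337  0.049 ]
 [ 0.3969 -0.0423  0.049 ]]
stack L corner [ 0.5129 -0.2184  0.0184]
leaf far [ 0.5752 -0.0569  0.0488]
leaf near [ 0.4394 -0.0818  0.0488]
teal [ 0.3856 -0.2368  0.0324]
brown [0.3622 0.0444 0.0343]
spool [0.6019 0.0947 0.0151]
stack [[ 0.5711 -0.202   0.019 ]
 [ 0.5176 -0.2174  0.019 ]
 [ 0.5347 -0.2943  0.019 ]
 [ 0.5896 -0.2797  0.019 ]] [ 0.5533 -0.2483  0.019 ] [0.0557 0.0788 0.0568 0.0799]
print [[ 0.5655 -0.2147  0.019 ]
 [ 0.5246 -0.2249  0.019 ]
 [ 0.541  -0.2885  0.019 ]
 [ 0.5809 -0.2785  0.019 ]] [ 0.553  -0.2516  0.019 ]
stack s [[ 0.5657 -0.199   0.019 ]
 [ 0.5106 -0.2184  0.019 ]
 [ 0.5306 -0.2913  0.019 ]
 [ 0.5806 -0.273   0.019 ]] [ 0.5469 -0.2454  0.019 ]
```

Measured lane: origin about (0.507,-0.071), with y direction at 1.749 rad. The stack is at lane (+0.012,-0.18), with its yaw about 0.06 off the lane. The heights agree with the text.

Plan:
1. Push the stack's far side squarely to line it up with the gap.
2. Push from behind with two fingertips through the gap.

First I'll take the arm round on an arc.

Emit:
jog_arm(
  deltas=[
    [0.029,-0.021,0,0,0,-0.088,0.4],
    [0.029,-0.021,0,0,0,-0.088,0.4],
    [0.029,-0.021,0,0,0,-0.088,0.4],
    [0.029,-0.021,0,0,0,-0.088,0.4],
    [0.029,-0.021,0,0,0,-0.088,0.4],
    [0.029,-0.021,0,0,0,-0.088,0.4],
    [0.029,-0.021,0,0,0,-0.088,0.4],
    [0.029,-0.021,0,0,0,-0.088,0.4],
    [0.029,-0.021,0,0,0,-0.088,0.4],
    [0.029,-0.021,0,0,0,-0.088,0.4],
  ],
)

```text
t: 1.1
eef_pos: [0.51, 0.4273, 0.2529]
tool_rot: [-0.0, 0.571, 0.821, -0.0]
contact_force: [0.2, -0.1, -0.8]
gripper_width: 0.403
grasp_force: 0.0
```

Emit:
jog_arm(
  deltas=[
    [0.0147,-0.032,0,0,0,-0.088,0.4],
    [0.0147,-0.032,0,0,0,-0.088,0.4],
    [0.0147,-0.032,0,0,0,-0.088,0.4],
    [0.0147,-0.032,0,0,0,-0.088,0.4],
    [0.0147,-0.032,0,0,0,-0.088,0.4],
    [0.0147,-0.032,0,0,0,-0.088,0.4],
    [0.0147,-0.032,0,0,0,-0.088,0.4],
    [0.0147,-0.032,0,0,0,-0.088,0.4],
    [0.0147,-0.032,0,0,0,-0.088,0.4],
    [0.0147,-0.032,0,0,0,-0.088,0.4],
  ],
)

```text
t: 2.1
eef_pos: [0.6557, 0.1066, 0.253]
tool_rot: [-0.0, 0.866, 0.499, -0.0]
contact_force: [-0.8, 0.7, 0.6]
gripper_width: 0.4
grasp_force: 0.0
```

Emit:
jog_arm(
  deltas=[
    [-0.004,-0.035,0,0,0,-0.088,0.4],
    [-0.004,-0.035,0,0,0,-0.088,0.4],
    [-0.004,-0.035,0,0,0,-0.088,0.4],
    [-0.004,-0.035,0,0,0,-0.088,0.4],
    [-0.004,-0.035,0,0,0,-0.088,0.4],
    [-0.004,-0.035,0,0,0,-0.088,0.4],
    [-0.004,-0.035,0,0,0,-0.088,0.4],
    [-0.004,-0.035,0,0,0,-0.088,0.4],
    [-0.004,-0.035,0,0,0,-0.088,0.4],
    [-0.004,-0.035,0,0,0,-0.088,0.4],
  ],
)

```text
t: 3.1
eef_pos: [0.6141, -0.2434, 0.2534]
tool_rot: [-0.001, 0.997, 0.082, -0.0]
contact_force: [0.8, 0.1, 0.4]
gripper_width: 0.402
grasp_force: 0.0
```

Run:
```python
from h import *
c=snap('wrist','w1');o=bot.get_obs();T=rot(o['tool_rot'])
print(o['t'],o['eef_pos'],o['q'],T,c['eye'],bot.tip_reach,o['gripper_width'])
```

```text
3.15 [ 0.61156649 -0.25098263  0.25400643] [-0.25003379  0.56463566  0.80789321  1.62967219 -0.43615358  1.13669893
 -0.75210149] [[ 9.88479333e-01  1.51354475e-01 -6.55905888e-04]
 [ 1.51350766e-01 -9.88472228e-01 -3.94972217e-03]
 [-1.24615288e-03  3.80494688e-03 -9.99991985e-01]] [ 0.69326365 -0.22975945  0.37330283] 0.022 0.39729169899564376
```

View pics/w1.png

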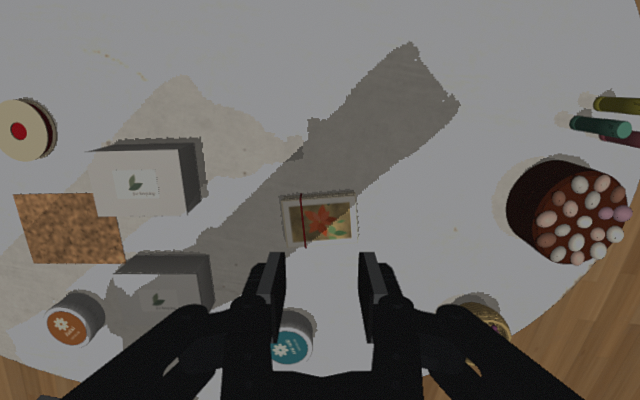

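The wrist view shows the stack at (320,220), between the fingers, with its corners near (280,196), (355,190), (359,241) and (285,249). I'll let the arm settle and take a zoomed crop to get the pose accurately.

Emit:
jog_arm(
  deltas=[
    [0,0,0,0,0,0,0.4],
    [0,0,0,0,0,0,0.4],
    [0,0,0,0,0,0,0.4],
    [0,0,0,0,0,0,0.4],
  ],
)

```text
t: 3.55
eef_pos: [0.6165, -0.24, 0.2532]
tool_rot: [-0.0, 0.996, 0.086, 0.0]
contact_force: [0.3, 0.0, -0.9]
gripper_width: 0.403
grasp_force: 0.0
```

Run:
```python
from h import *
c=snap('wrist','w2');o=bot.get_obs();T=rot(o['tool_rot'])
print(o['t'],o['eef_pos'],np.arctan2(T[1,1],T[0,1]),c['eye'])
a=c['img'][130:280,80:380,::-1].copy()
a=cv2.resize(a,(800,400),interpolation=cv2.INTER_CUBIC); cv2.imwrite('pics/w2c.png',np.clip(a*1.5,0,255).astype(np.uint8))
```

```text
3.6 [ 0.61651776 -0.24025501  0.25322498] -1.3981340289456348 [ 0.69543779 -0.22565768  0.37315512]
```

View pics/w2c.png

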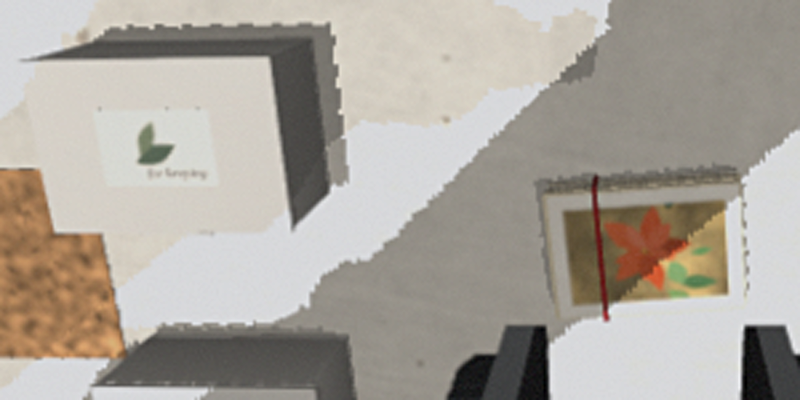

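Run:
```python
from h import *
np.set_printoptions(precision=4,suppress=True)
c=load('w2');W=lambda L:(np.array(L,float)+.5)*.375-.5+[80,130]
ang=lambda a,b:np.arctan2(*(a-b)[[1,0]])
p=onz(c,W([(547,195),(738,180),(745,295),(556,315)]),.019);print('stack',p,p.mean(0),ang(p[0],p[1]),ang(p[3],p[2]))
q=onz(c,W([(563,210),(727,201),(727,293),(572,305)]),.019);print('print',q,q.mean(0),ang(q[0],q[1]),ang(q[3],q[2]))
b=onz(c,W([(55,233),(292,230),(95,385),(317,385)]),.049);print('box',b,ang(b[0],b[1]),ang(b[2],b[3]),b.mean(0))
yh=np.array([np.cos(1.749),np.sin(1.749)]);xh=np.array([yh[1],-yh[0]]);o=np.array([.507,-.071])
for n,A in(('s',p),('p',q),('b',b)): print(n,np.c_[(A[:,:2]-o)@xh,(A[:,:2]-o)@yh])
```

```text
stack [[ 0.5714 -0.2062  0.019 ]
 [ 0.5914 -0.2828  0.019 ]
 [ 0.5411 -0.2964  0.019 ]
 [ 0.5177 -0.2177  0.019 ]] [ 0.5554 -0.2508  0.019 ] 1.8263219899361314 1.859802504219833
print [[ 0.5661 -0.2137  0.019 ]
 [ 0.5817 -0.2802  0.019 ]
 [ 0.5407 -0.2886  0.019 ]
 [ 0.5236 -0.2238  0.019 ]] [ 0.553  -0.2516  0.019 ] 1.8019459533003361 1.8286424925260694
box [[ 0.5326 -0.0179  0.049 ]
 [ 0.5507 -0.1123  0.049 ]
 [ 0.466  -0.0322  0.049 ]
 [ 0.4838 -0.1256  0.049 ]] 1.7599841247220298 1.7582626997714033 [ 0.5083 -0.072   0.049 ]
s [[ 0.0394 -0.1445]
 [ 0.0456 -0.2235]
 [-0.0064 -0.2279]
 [-0.0155 -0.1462]]
p [[ 0.0328 -0.1509]
 [ 0.0364 -0.2191]
 [-0.0054 -0.2201]
 [-0.0107 -0.1533]]
b [[ 0.0346  0.0477]
 [ 0.0357 -0.0484]
 [-0.0334  0.0455]
 [-0.0326 -0.0497]]
```

Emit:
jog_arm(
  deltas=[
    [0,0,-0.04,0,0,0.011,0.4],
    [0,0,-0.045,0,0,0,0.4],
    [0,0,-0.045,0,0,0,0.4],
    [0,0,-0.035,0,0,0,0.4],
    [0,0,-0.02,0,0,0,0.4],
    [0,0,-0.015,0,0,0,0.4],
    [0,0,-0.01,0,0,0,0.4],
    [0,0,-0.005,0,0,0,0.4],
    [0,0,0,0,0,0,0.4],
    [0,0,0,0,0,0,0.4],
  ],
)

```text
t: 4.6
eef_pos: [0.6169, -0.2419, 0.0393]
tool_rot: [0.0, 0.996, 0.091, 0.001]
contact_force: [-0.2, -0.2, 0.9]
gripper_width: 0.396
grasp_force: 0.0
```

Emit:
jog_arm(
  deltas=[
    [0,0,-0.004,0,0,0,0.4],
    [0,0,-0.003,0,0,0,0.4],
    [0,0,0,0,0,0,0.4],
    [0,0,0,0,0,0,0.4],
  ],
)

```text
t: 5.0
eef_pos: [0.6162, -0.2416, 0.0313]
tool_rot: [0.0, 0.996, 0.091, -0.0]
contact_force: [0.4, -0.1, 0.3]
gripper_width: 0.4
grasp_force: 0.0
```

Emit:
jog_arm(
  deltas=[
    [0,0,-0.002,0,0,0,0.4],
    [0,0,-0.002,0,0,0,0.4],
    [-0.004,-0.0007,0,0,0,0,0.4],
    [-0.004,-0.0007,0,0,0,0,0.4],
    [-0.003,-0.0006,0,0,0,0,0.4],
    [-0.002,-0.0004,0,0,0,0,0.4],
    [0,0,0,0,0,0,0.4],
  ],
)

```text
t: 5.7
eef_pos: [0.6028, -0.2442, 0.0274]
tool_rot: [0.0, 0.996, 0.09, -0.0]
contact_force: [0.4, -0.3, -0.1]
gripper_width: 0.401
grasp_force: 0.0
```

Run:
```python
from h import *
c=snap('wrist','w3');o=bot.get_obs()
print(o['eef_pos'],o['contact_force'])
a=cv2.resize(c['img'][130:310,140:460,::-1],(800,450),interpolation=cv2.INTER_CUBIC); cv2.imwrite('pics/w3c.png',np.clip(a*1.5,0,255).astype(np.uint8))
```

```text
[ 0.60313104 -0.24406811  0.02741748] [0.072109   0.42902671 0.19038847]
```

View pics/w3c.png

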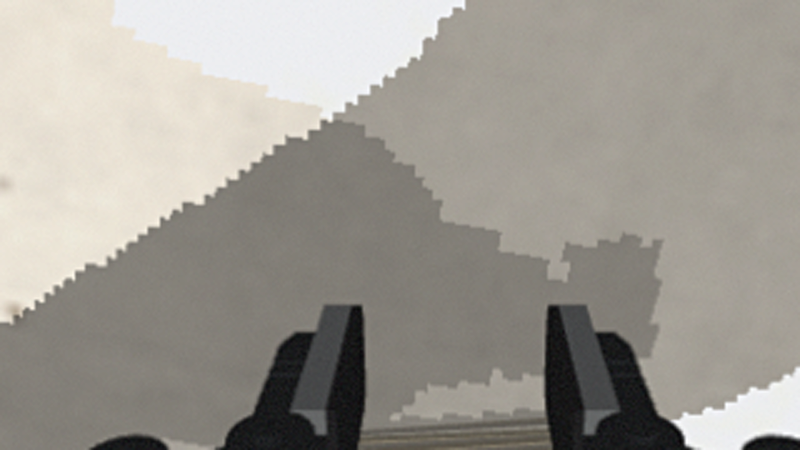

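The stack's side shows between the pads at about (450,430), just ahead of them and not yet touched. I'll push it sideways towards the lane line.

Emit:
jog_arm(
  deltas=[
    [-0.003,-0.0006,0,0,0,0,0.4],
    [-0.003,-0.0006,0,0,0,0,0.4],
    [-0.003,-0.0005,0,0,0,0,0.4],
    [-0.003,-0.0006,0,0,0,0,0.4],
    [-0.003,-0.0005,0,0,0,0,0.4],
    [-0.002,-0.0004,0,0,0,0,0.4],
    [-0.001,-0.0002,0,0,0,0,0.4],
    [0,0,0,0,0,0,0.4],
  ],
)

```text
t: 6.55
eef_pos: [0.5851, -0.2474, 0.0273]
tool_rot: [-0.0, 0.996, 0.091, -0.0]
contact_force: [0.4, 0.6, -0.1]
gripper_width: 0.403
grasp_force: 0.0
```

```bash
cat > l.py <<'E'
from h import *
A=1.755;O=np.array([.508,-.072]);yh=np.array([np.cos(A),np.sin(A)]);xh=np.array([yh[1],-yh[0]])
def lane(P): P=np.atleast_2d(P)[:,:2]-O; return np.c_[P@xh,P@yh]
def printed(c):
    # saturated print on the stack's top, at z=.019
    h=cv2.cvtColor(c['img'],cv2.COLOR_RGB2HSV); m=((h[...,1]>90)&(h[...,2]>40)).astype(np.uint8)
    n,lab,st,ce=cv2.connectedComponentsWithStats(cv2.morphologyEx(m,cv2.MORPH_CLOSE,np.ones((3,3))))
    for i in range(1,n):
        if st[i,4]<60: continue
        vv,uu=np.nonzero(lab==i); P=lane(onz(c,np.c_[uu,vv],.019)); 
        if abs(P[:,0].mean())<.05 and -.25<P[:,1].mean()<.3:
            r=cv2.minAreaRect((P*1000).astype(np.float32)); print('blob',len(P),'mean',P.mean(0).round(4),'rect',np.round(r[0],1),np.round(r[1],1),round(r[2],1))
E
python3 - <<'E'
from l import *
np.set_printoptions(precision=4,suppress=True)
print('before');printed(load('top0'))
c=snap('top','t2');print('now');printed(c);o=bot.get_obs();print(lane(o['eef_pos']),o['contact_force'])
E
```

```text
before
blob 521 mean [ 0.0119 -0.1834] rect [  12.5 -183.9] [59.7 65.4] 3.0
blob 2177 mean [-0.001   0.1259] rect [ -0.8 126.1] [125.5  91.5] 89.6
now
blob 1323 mean [0.0159 0.1284] rect [  8.6 125.9] [125.5  72.5] 89.9
[[ 0.0437 -0.1865]] [-0.0498 -0.2419 -0.0582]
```

Run:
```python
from l import *
print('before');printed(load('scene0'));c=snap('scene','s2');print('now');printed(c)
a=cv2.resize(c['img'][80:260,240:480,::-1],(800,600),interpolation=cv2.INTER_CUBIC); cv2.imwrite('pics/s2c.png',np.clip(a*1.3,0,255).astype(np.uint8))
```

```text
before
blob 153 mean [ 0.0096 -0.1811] rect [   9.7 -182.6] [36.3 54.1] 5.3
blob 1800 mean [-0.0091  0.1464] rect [ -8.4 142.9] [120.4  87.8] 89.8
now
blob 151 mean [ 0.0004 -0.1793] rect [   0.2 -180.8] [36.7 53.9] 1.4
blob 1808 mean [-0.0091  0.1463] rect [ -8.5 142.5] [121.7  87.6] 89.5
```

View pics/s2c.png

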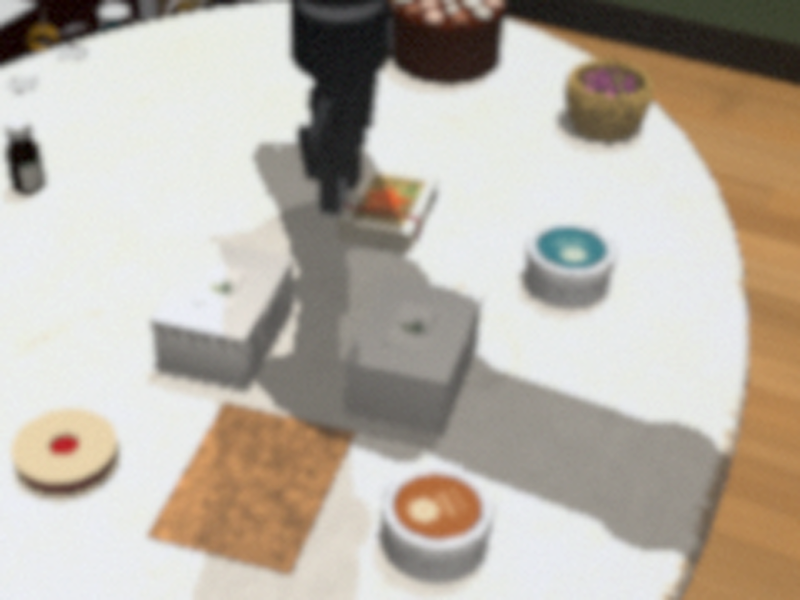

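The stack moved 9 mm across and squared up to about 0.02 rad, so it is now at lane x of about +0.003. I'll push 3 mm more, then back off, rise, turn 90° and go behind it.

Emit:
jog_arm(
  deltas=[
    [-0.0015,-0.0003,0,0,0,0,0.4],
    [-0.0015,-0.0003,0,0,0,0,0.4],
    [0,0,0,0,0,0,0.4],
    [0.005,0.001,0,0,0,0,0.4],
    [0.01,0.002,0,0,0,0,0.4],
    [0.01,0.002,0.01,0,0,0,0.4],
    [0,0,0.03,0,0,0,0.2],
    [0,0,0.04,0,0,0,0.2],
    [-0.004,-0.01,0,0,0,0.143,0.2],
    [-0.004,-0.01,0,0,0,0.143,0.2],
  ],
)

```text
t: 7.65
eef_pos: [0.6015, -0.2629, 0.1097]
tool_rot: [0.001, 0.972, 0.236, 0.002]
contact_force: [-0.7, 0.5, -0.7]
gripper_width: 0.199
grasp_force: 0.0
```

Emit:
jog_arm(
  deltas=[
    [-0.005,-0.01,0,0,0,0.143,0.2],
    [-0.005,-0.01,0,0,0,0.143,0.2],
    [-0.005,-0.01,0,0,0,0.143,0.2],
    [-0.005,-0.01,0,0,0,0.143,0.2],
    [-0.005,-0.01,0,0,0,0.143,0.2],
    [-0.005,-0.01,0,0,0,0.143,0.2],
    [-0.005,-0.01,0,0,0,0.143,0.2],
    [-0.005,-0.01,0,0,0,0.143,0.2],
    [-0.005,-0.009,0,0,0,0.143,0.2],
    [0,0,0,0,0,0,0.2],
  ],
)

```text
t: 8.65
eef_pos: [0.5539, -0.3544, 0.1083]
tool_rot: [0.001, 0.64, 0.768, -0.0]
contact_force: [-0.8, -0.5, -0.4]
gripper_width: 0.197
grasp_force: 0.0
```

Emit:
jog_arm(
  deltas=[
    [0,0,0,0,0,0,0.2],
    [0,0,0,0,0,0,0.2],
    [0,0,0,0,0,0,0.2],
  ],
)

```text
t: 8.95
eef_pos: [0.5549, -0.351, 0.1073]
tool_rot: [-0.0, 0.639, 0.769, 0.0]
contact_force: [0.7, -0.7, -0.3]
gripper_width: 0.197
grasp_force: 0.0
```

Run:
```python
from l import *
c=snap('top','t3');printed(c);c=snap('scene','s3');printed(c);o=bot.get_obs();T=rot(o['tool_rot']);print(o['t'],o['eef_pos'],lane(o['eef_pos']),np.arctan2(T[1,1],T[0,1]),O-.275*yh)
```

```text
blob 522 mean [-0.0002 -0.1817] rect [-1.000e-01 -1.822e+02] [65.9 58.7] 89.5
blob 2174 mean [-0.001   0.1259] rect [ -0.8 126.1] [125.5  91.5] 89.6
blob 158 mean [-0.0023 -0.1787] rect [  -2.6 -180.6] [37.3 56.3] 1.3
blob 1803 mean [-0.0091  0.1464] rect [ -8.6 142.9] [120.8  87.7] 89.5
9.05 [ 0.55469632 -0.35126129  0.10724584] [[-0.00524421 -0.28308994]] 0.18408427893048465 [ 0.55837003 -0.34234767]
```

The stack is at lane x of 0.000 with yaw about 0. I'll descend behind it and start pushing.

Emit:
jog_arm(
  deltas=[
    [0.005,0.001,-0.03,0,0,0,0.2],
    [0,0,-0.025,0,0,0,0.2],
    [0,0,-0.015,0,0,0,0.2],
    [0,0,-0.007,0,0,0,0.2],
    [0,0,-0.003,0,0,0,0.2],
    [0,0,0,0,0,0,0.2],
    [-0.0018,0.01,0,0,0,0,0.2],
    [-0.0018,0.01,0,0,0,0,0.2],
    [-0.0018,0.01,0,0,0,0,0.2],
    [0,0,0,0,0,0,0.2],
  ],
)

```text
t: 10.05
eef_pos: [0.5541, -0.3181, 0.0275]
tool_rot: [-0.001, 0.638, 0.77, 0.001]
contact_force: [0.5, 1.4, 0.1]
gripper_width: 0.201
grasp_force: 0.0
```

Run:
```python
from l import *
c=snap('scene','s4');printed(c);o=bot.get_obs();T=rot(o['tool_rot']);print(o['t'],o['eef_pos'],lane(o['eef_pos']),np.arctan2(T[1,1],T[0,1]),o['contact_force'])
```

```text
blob 154 mean [-0.0021 -0.1779] rect [  -3.3 -181.8] [38.7 57.1] 1.3
blob 1805 mean [-0.0092  0.1464] rect [ -8.6 142.9] [120.8  87.7] 89.5
10.1 [ 0.55414268 -0.31939744  0.02758411] [[ 4.78170192e-05 -2.51663743e-01]] 0.1859015125733533 [ 0.5374246  -0.32334815  0.81005121]
```

Emit:
jog_arm(
  deltas=[
    [-0.0009,0.005,0,0,0,0,0.2],
    [-0.0009,0.005,0,0,0,0,0.2],
    [-0.0015,0.008,0,0,0,0,0.2],
    [-0.0015,0.008,0,0,0,0,0.2],
    [-0.0015,0.008,0,0,0,0,0.2],
    [-0.0015,0.008,0,0,0,0,0.2],
    [-0.0015,0.008,0,0,0,0,0.2],
    [-0.0015,0.008,0,0,0,0,0.2],
    [-0.0015,0.008,0,0,0,0,0.2],
    [-0.0009,0.005,0,0,0,0,0.2],
  ],
)

```text
t: 11.1
eef_pos: [0.5406, -0.2489, 0.0273]
tool_rot: [-0.0, 0.639, 0.769, 0.0]
contact_force: [1.1, -0.0, -0.6]
gripper_width: 0.201
grasp_force: 0.2
```

```bash
cat > chk.py <<'E'
from l import *
import sys
np.set_printoptions(precision=4,suppress=True)
for n in('top','scene'): print(n);printed(snap(n,n+sys.argv[1]))
o=bot.get_obs();T=rot(o['tool_rot']);print(o['t'],o['eef_pos'],lane(o['eef_pos']),np.arctan2(T[1,1],T[0,1]),o['contact_force'])
E
python3 chk.py 5
```

```text
top
blob 499 mean [ 0.0002 -0.1229] rect [  -1.1 -125.5] [66.8 60.8] 88.6
blob 2172 mean [-0.001   0.1259] rect [ -0.9 126.1] [125.5  91.2] 89.6
scene
blob 170 mean [-0.0018 -0.1205] rect [  -2.7 -123. ] [55.7 37.8] 89.8
blob 1806 mean [-0.0092  0.1463] rect [ -8.6 143.2] [119.7  88.3] 89.8
11.2 [ 0.5406 -0.2487  0.0272] [[-0.0003 -0.1797]] 0.1850994380293597 [-0.4548  0.6405  0.823 ]
```

It is pushing straight, with x about 0 and tool-to-centre about 55 mm. Now into the gap.

Emit:
jog_arm(
  deltas=[
    [-0.0009,0.005,0,0,0,0,0.2],
    [-0.0015,0.008,0,0,0,0,0.2],
    [-0.0015,0.008,0,0,0,0,0.2],
    [-0.0015,0.008,0,0,0,0,0.2],
    [-0.0015,0.008,0,0,0,0,0.2],
    [-0.0015,0.008,0,0,0,0,0.2],
    [-0.0015,0.008,0,0,0,0,0.2],
    [-0.0015,0.008,0,0,0,0,0.2],
    [-0.0015,0.008,0,0,0,0,0.2],
    [-0.0009,0.005,0,0,0,0,0.2],
  ],
)

```text
t: 12.2
eef_pos: [0.5267, -0.1749, 0.0272]
tool_rot: [-0.0, 0.639, 0.769, 0.0]
contact_force: [0.2, -0.4, 0.1]
gripper_width: 0.202
grasp_force: 0.3
```

```bash
python3 chk.py 6
```

```text
top
blob 2176 mean [-0.001   0.1259] rect [ -0.8 126.1] [125.5  91.5] 89.6
blob 527 mean [-0.0002 -0.0494] rect [ -1.7 -50.6] [66.3 60.3] 89.2
scene
blob 223 mean [-0.0021 -0.047 ] rect [ -2.4 -48.7] [37.8 58.5] 1.5
blob 1808 mean [-0.0092  0.1463] rect [ -8.6 143.2] [120.2  87.7] 89.5
12.3 [ 0.5266 -0.1747  0.0272] [[-0.0005 -0.1043]] 0.1853489617312861 [-0.2008  0.372   0.0897]
```

Emit:
jog_arm(
  deltas=[
    [-0.0009,0.005,0,0,0,0,0.2],
    [-0.0015,0.008,0,0,0,0,0.2],
    [-0.0015,0.008,0,0,0,0,0.2],
    [-0.0015,0.008,0,0,0,0,0.2],
    [-0.0015,0.008,0,0,0,0,0.2],
    [-0.0015,0.008,0,0,0,0,0.2],
    [-0.0015,0.008,0,0,0,0,0.2],
    [-0.0015,0.008,0,0,0,0,0.2],
    [-0.0015,0.008,0,0,0,0,0.2],
    [-0.0009,0.005,0,0,0,0,0.2],
  ],
)

```text
t: 13.3
eef_pos: [0.5128, -0.101, 0.0273]
tool_rot: [-0.0, 0.639, 0.769, 0.0]
contact_force: [0.5, -0.2, 0.3]
gripper_width: 0.203
grasp_force: 0.2
```

```bash
python3 chk.py 7
```

```text
top
blob 2138 mean [-0.0011  0.127 ] rect [ -0.8 126.2] [125.4  91.2] 89.4
blob 328 mean [0.0013 0.0375] rect [-1.5 40.2] [45.3 57.7] 71.9
scene
blob 277 mean [-0.0022  0.0278] rect [-2.4 26.1] [38.3 61.3] 1.5
blob 1802 mean [-0.0091  0.1466] rect [ -8.4 143.2] [119.7  87.9] 89.8
13.4 [ 0.5128 -0.1008  0.0272] [[-0.0005 -0.0292]] 0.1854627727742483 [ 0.3465  0.6826 -0.2858]
```

Emit:
jog_arm(
  deltas=[
    [-0.0009,0.005,0,0,0,0,0.2],
    [-0.0015,0.008,0,0,0,0,0.2],
    [-0.0015,0.008,0,0,0,0,0.2],
    [-0.0015,0.008,0,0,0,0,0.2],
    [-0.0015,0.008,0,0,0,0,0.2],
    [-0.0015,0.008,0,0,0,0,0.2],
    [-0.0015,0.008,0,0,0,0,0.2],
    [-0.0015,0.008,0,0,0,0,0.2],
    [-0.0015,0.008,0,0,0,0,0.2],
    [-0.0009,0.005,0,0,0,0,0.2],
  ],
)

```text
t: 14.4
eef_pos: [0.499, -0.0269, 0.0273]
tool_rot: [-0.0, 0.639, 0.769, 0.0]
contact_force: [0.0, -1.2, -0.5]
gripper_width: 0.203
grasp_force: 0.4
```

Emit:
jog_arm(
  deltas=[
    [-0.0009,0.005,0,0,0,0,0.2],
    [-0.0012,0.007,0,0,0,0,0.2],
    [-0.001,0.006,0,0,0,0,0.2],
    [-0.0007,0.004,0,0,0,0,0.2],
    [-0.0004,0.002,0,0,0,0,0.2],
    [0,0,0,0,0,0,0.2],
  ],
)

```text
t: 15.0
eef_pos: [0.4949, -0.0036, 0.0272]
tool_rot: [-0.0, 0.639, 0.769, -0.0]
contact_force: [-0.1, -0.5, -0.1]
gripper_width: 0.202
grasp_force: 0.0
```

```bash
python3 chk.py 8
```

```text
top
blob 263 mean [0.0203 0.1758] rect [ 11.6 171.4] [35.1 67.3] 88.8
scene
blob 765 mean [-0.0148  0.1639] rect [ -8.5 142.9] [120.9  87.6] 89.6
blob 359 mean [-0.0018  0.1264] rect [ -2.2 124.5] [60.3 39.3] 89.6
15.1 [ 0.495  -0.004   0.0273] [[-0.0003  0.0692]] 0.18392435581535424 [-0.5632  0.0639  0.4559]
```

The stack centre is at lane y of about 0.124. I'll back off straight, then rise clear.

Emit:
jog_arm(
  deltas=[
    [0.0009,-0.005,0,0,0,0,0.2],
    [0.0018,-0.01,0,0,0,0,0.2],
    [0.0018,-0.01,0,0,0,0,0.2],
    [0,0,0.02,0,0,0,0.2],
    [0,0,0.04,0,0,0,0.2],
    [0,0,0.04,0,0,0,0.2],
    [0,-0.03,0.04,0,0,0,0.2],
    [0,-0.04,0.04,0,0,0,0.2],
    [0,-0.04,0.02,0,0,0,0.2],
    [0,0,0,0,0,0,0.2],
  ],
)

```text
t: 16.1
eef_pos: [0.5003, -0.1421, 0.2264]
tool_rot: [0.004, 0.643, 0.766, 0.001]
contact_force: [0.1, 0.0, 0.2]
gripper_width: 0.202
grasp_force: 0.0
```

Emit:
jog_arm(
  deltas=[
    [0,-0.04,0,0,0,0,0.2],
    [0,-0.04,0,0,0,0,0.2],
    [0,0,0,0,0,0,0.2],
    [0,0,0,0,0,0,0.2],
  ],
)

```text
t: 16.5
eef_pos: [0.4987, -0.2156, 0.2221]
tool_rot: [-0.0, 0.64, 0.768, -0.0]
contact_force: [0.6, 1.0, 0.3]
gripper_width: 0.202
grasp_force: 0.0
```

```bash
python3 chk.py 9; python3 -c "
import cv2
a=cv2.imread('pics/top9.png')[125:275,255:455];cv2.imwrite('pics/top9c.png',cv2.resize(a,None,fx=4,fy=4))"
```

```text
top
blob 1723 mean [-0.0013  0.1264] rect [ -0.8 126.1] [125.5  91.5] 89.6
scene
blob 758 mean [-0.0149  0.164 ] rect [ -8.6 143.2] [120.2  87.7] 89.5
blob 353 mean [-0.0017  0.1265] rect [ -2.4 124.8] [59.4 39.3] 89.1
16.6 [ 0.4993 -0.2134  0.2221] [[-0.0344 -0.1374]] 0.18468064549944768 [-0.2006 -0.4416 -0.0759]
```

View pics/top9c.png

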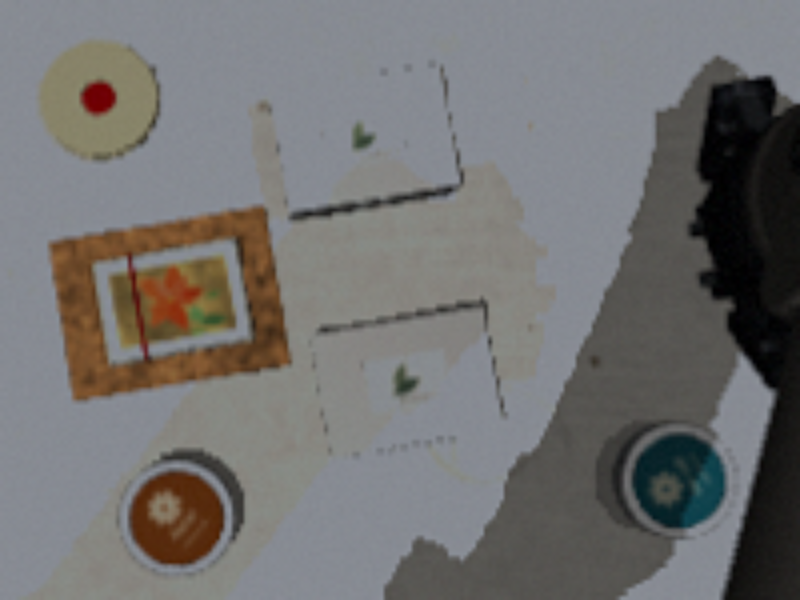

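The stack lies squarely inside the mat, centred at about (172,302) in the crop. The tins and spool are where they were, and the arm is clear.

```bash
python3 -c "
from station import bot
print(bot.hand_in())"
```

```text
the job is handed in; nothing more can be done
None
```

The card stack went through the gap and lies square and wholly on the cork mat, with the tins and spool where they stood; I handed the job in at about 17 s, and hand-in returned no verdict.

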